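# Set the slotted stop to the red mark and clamp it

## Task

Slide the aluminium stop on the grey jig until its pointer is at the red mark (not the blue one), with the clamp knob still loose. Then tighten the black clamp knob, turning it clockwise (seen from above) until it stops, and let go with the stop still at the red mark.

Things in the scene. Friction and masses are not known exactly. Their poses are not given: they have to be found in the camera images.
- fence_top (a point): Aluminium stop: centre of the top edge (75 mm above bench) of its upright fence, 64 mm in x, 12 thick in y; grip across y about 17 mm below. Slotted foot and ribs lie under 31 mm. Black pointer on its -x side at the same y. Axes: the jig's (grey plate 120x310x14 mm, fixed). Slides along y only, 90 mm travel, 3 N friction; starts mid-travel, 19 mm or more from the marks.
- red_mark: Red line across the white scale at the jig's near (-x) edge, 26 mm in x, 6 mm in y, flat, fixed to the jig. Origin at its centre, axes as the jig's: the stop is set when fence_top has this line's y in these axes. May lie to either side of the stop; a like blue line at the other end of the scale is the wrong one.
- knob_grip (a point): Point on the vertical axis of the black clamp knob, 54 mm above the bench, in its upright wing: 52 mm long, 12 mm thick, from 32 to 65 mm above the bench. The knob does not slide with the stop; the fence is 70 to 160 mm from it towards the jig's -y. Axes turn with the knob: x along the wing, y across it (close the fingers along y), z up.
- clamp_knob (a joint): Angle of the clamp knob, rad: 0 loose (wing along the jig's x), grows clockwise seen from above, 1.3 at the end stop, which is tight; starts between 0 and 0.25. About 0.08 N m of friction; stays where it is left.

How it is judged:
By the outcome, as a careful person would: the job done as asked, in the order asked, and still so for the second after the job is handed in, with the robot touching nothing.
It also fails if it takes over 40 s, if anything falls off the work surface, if the arm or the gripper's body presses on something with over 40 N, if the wrist force passes 120 N, or if a joint passes its speed limit or range.

## Robot

A 6-joint arm with a two-finger parallel gripper is mounted at the origin on a cart in front of the work surface, level with it; the furniture and walls round the work are solid. World frame = base frame: x ahead of the robot, y to its left, z up, the work surface at z = 0. Lengths are in m, angles in rad, forces in N, time in s.
With the tool pointing down it reaches from about 0.425 to 0.95 m from the base axis. Payload 3.5 kg.
Tool frame: the origin (TCP) lies where the fingers leave the gripper's body, on its centre line; the fingertips stand 73 mm ahead of it and the grasp point (between the pads) lies 54 mm ahead of it; z points along the fingers, y is the line along which they close (so a half turn about z gives the same grasp; the last joint's range is limited). The gripper opens to 85 mm and grips with 20 to 120 N. Pads are 22 mm wide; open, the fingers measure 114 mm over their backs; the gripper's body (76 mm by 85 mm) begins 54 mm behind the grasp point. The pads swing forward as they close: fully open they stand 13 mm farther back than shut.
Start: joints at [-1.499, 0.286, 1.577, -0, 1.279, -0.15], TCP at [0.149, -0.658, 0.304] pointing down, gripper open.
Joint ranges: [-2.77, 2.77], [-0.9, 2.22], [0.21, 2.48], [-1.53, 4.67], [0.24, 2.81], [-2.84, 2.84]. Speed limits (rad/s): [2.79, 2.79, 3.14, 3.14, 3.14, 3.14].

## Interface

Orientations are given as a rotation vector (axis times angle).
In Python, from station import r, imaging, job gives the robot as it stands (r), with the cameras (imaging) and the job (job).
- The arm moves only by the tool advance, called as name([rows], argument=value, ...), one row to a line, values as JSON. Schema: {"type":"object","properties":{"plan":{"type":"array","items":{"type":"object","properties":{"sx":{"type":"number"},"sy":{"type":"number"},"sz":{"type":"number"},"drx":{"type":"number"},"dry":{"type":"number"},"drz":{"type":"number"}},"additionalProperties":false},"minItems":1,"maxItems":20},"jaw":{"type":"number"},"squeeze":{"type":"number"},"only":{"type":"string"},"quiet":{"type":"boolean"},"lines":{"type":"string"}},"required":["plan"],"additionalProperties":false}. plan is a list of rows, 1 to 20 of them, each an object with the fields sx, sy, sz (the shift in m), drx, dry, drz (a rotation vector in rad); a field left out counts as zero; each row shifts and turns the commanded pose from where the row before left it, along the tool's axes as they then stand; what a row does not reach is not made up. A row lasts 1/10 s, in which the tool goes at most 0.05 m and 0.15 rad, less where a joint would pass 70% of its speed; a pose out of reach is approached as far as the arm can. jaw is the finger opening in m, set as the call begins (left out keeps the last). The fingers move at their own pace and stop on an object; squeeze is the grip in N (left out, the last holds). Time passes only in rows, so rows that do not move let the fingers close. The tool returns the time, the measured TCP pose, the force, the opening and the grip force at its end. only (a regular expression) keeps the lines of the reply that match it, lines (a string "A,B") keeps lines A to B, and quiet returns only ok. Input that does not fit is refused with a message, and nothing moves.
- r.read_state(): the state, without advancing time (a new reading comes with each control period).
- imaging.snapshot(name): name is "side" or "top"; returns a dict with "img" (480x640x3 uint8, red, green, blue), "fx", "fy", "cx", "cy" (pixels), "rvec" (rotation vector, rad) and "tvec" (3), from world to camera coordinates, as OpenCV has them. Camera axes: x right, y down, z forward; pixel columns grow to the right and rows downward; lengths in m; the calibration is good to about 2 mm. A picture is of the moment at which its call begins. There is no depth.
- job.close_job(): hands the job in; it is judged then, once.
The state is a dict: "time": time; "joint_positions": joint angles; "qvel": joint speeds; "effort": joint torques, N m; "position": TCP position; "tool_rot": TCP orientation; "contact_force": force on the tool from outside, world axes, zero at the start; "moment": the same for the moment, N m; "width": finger opening in m; "finger_force": force on a finger pad.
Only numpy, scipy, OpenCV 4.12 (cv2) and the standard library are available. Lean on these libraries where they do the work, as an engineer would, in place of code of your own. Each camera call takes 0.05 s, during which the arm holds its last target. There are 200 camera calls.

## Working session

There is one attempt and no reset: what is moved stays moved. The work goes in short steps, Python scripts to look and compute and a tool call to move; the robot and the scene stay as the last step left them, time stands still between calls to the robot, and variables do not carry over. Pictures are saved under pics/ and viewed, at most 10 in all, crops included, and the job is handed in when it is done.

```bash
mkdir -p pics; ls; python3 - <<'E'
from station import r, imaging, job
import cv2
for n in("top","side"):
    s=imaging.snapshot(n); cv2.imwrite(f"pics/{n}0.png",s["img"][:,:,::-1]); print({k:v for k,v in s.items() if k!="img"})
s=r.read_state(); print(s)
E
```

```text
pics
station.py
{'fx': 469.6431735271664, 'fy': 469.6431735271664, 'cx': 316.12818093994474, 'cy': 247.5433194570954, 'rvec': array([ 2.19838428, -2.13437477,  0.16630362]), 'tvec': array([-0.03502526,  0.53508774,  0.85311977])}
{'fx': 594.1067622318661, 'fy': 594.1067622318661, 'cx': 315.97803806497774, 'cy': 246.61223135783464, 'rvec': array([ 2.16406048,  0.09978286, -0.03231751]), 'tvec': array([-0.52745525,  0.04985091,  0.92904548])}
{'time': 0.1, 'joint_positions': array([-1.49899885e+00,  2.87119281e-01,  1.57804979e+00,  3.11830312e-07,
        1.27857501e+00, -1.50006866e-01]), 'qvel': array([-6.99991877e-04,  2.55491067e-04, -4.13640983e-03,  4.60392091e-05,
       -1.60544632e-03, -5.25458562e-04]), 'effort': array([ 1.07969925e-03, -4.07299268e+01, -2.93698257e+01, -1.12302066e-04,
        3.45508182e-03, -4.23640270e-07]), 'position': array([ 0.14848573, -0.65801345,  0.30264679]), 'tool_rot': array([-3.12015621e+00, -3.47457618e-01, -1.32496944e-04]), 'contact_force': array([-0.31673192,  0.45882445, -0.47983275]), 'moment': array([ 0.02223916, -0.03351334,  0.03219775]), 'finger_force': 0.0, 'width': 0.08575116760807099}
```

View pics/top0.png

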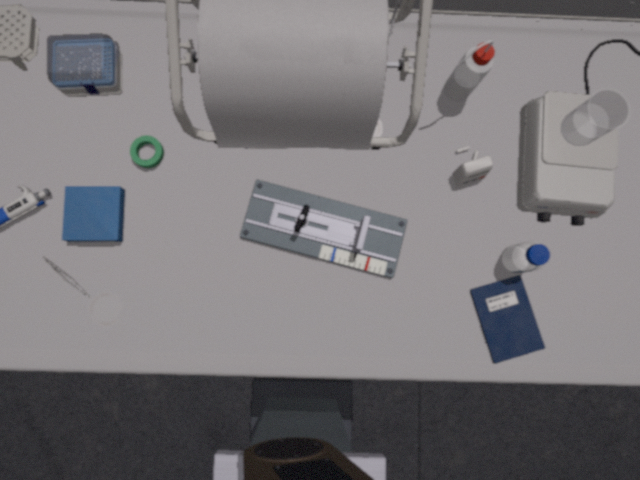

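View pics/side0.png

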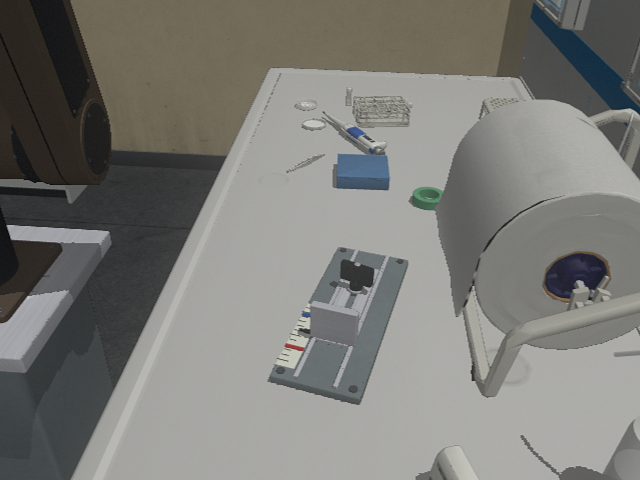

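Top view: red mark at about (367,264), blue at (334,254), fence about (362,236), knob about (302,218). The drum stands close to the jig's far side. Next I measure more precisely.

```bash
cat > h.py <<'E'
import numpy as np, cv2
from station import r, imaging, job
def cast(s,uv,z):
    R=cv2.Rodrigues(s["rvec"])[0]; C=-R.T@s["tvec"]
    K=np.array([[s["fx"],0,s["cx"]],[0,s["fy"],s["cy"]],[0,0,1]])
    d=R.T@np.linalg.inv(K)@np.array([*uv,1.]); return C+d*(z-C[2])/d[2]
def proj(s,p):
    K=np.array([[s["fx"],0,s["cx"]],[0,s["fy"],s["cy"]],[0,0,1]])
    return cv2.projectPoints(np.array(p,float).reshape(-1,3),s["rvec"],s["tvec"],K,None)[0].reshape(-1,2)
def marks(s):
    h=cv2.cvtColor(s["img"],cv2.COLOR_RGB2HSV); out={}
    m=(((h[...,0]<8)|(h[...,0]>172))&(h[...,1]>110)&(h[...,2]>60)).astype(np.uint8)
    return m
E
python3 - <<'E'
from h import *
S={n:imaging.snapshot(n) for n in("top","side")}
np.save("s0.npy",S,allow_pickle=True)
for n,b in(("top",(300,210,410,280)),("side",(250,300,330,390))):
    m=marks(S[n]); k,l,st,c=cv2.connectedComponentsWithStats(m)
    for i in range(1,k):
        u,v=c[i]
        if b[0]<u<b[2] and b[1]<v<b[3]: print(n,st[i],c[i],cast(S[n],c[i],.015))
a=cv2.resize(S["top"]["img"][170:290,235:415],None,fx=4.4,fy=4.4,interpolation=cv2.INTER_CUBIC)
b=cv2.resize(S["side"]["img"][240:410,260:420],None,fx=3.5,fy=3.5,interpolation=cv2.INTER_CUBIC)
cv2.imwrite("pics/a.png",a[:,:,::-1]);cv2.imwrite("pics/b.png",b[:,:,::-1])
for n in S:
  R=cv2.Rodrigues(S[n]["rvec"])[0];print(n,-R.T@S[n]["tvec"],proj(S[n],[[.5,0,0],[.5,-.1,0]]))
E
```

```text
top [365 258   4  12  17] [366.64705882 264.05882353] [ 0.50937194 -0.11803514  0.015     ]
side [285 344  19   7  67] [294.17910448 346.82089552] [ 0.50996979 -0.1179741   0.015     ]
top [0.42197665 0.00123736 0.91503725] [[305.31549836 267.72386469]
 [356.37641785 269.25733803]]
side [ 0.57958487 -0.69486894  0.57013875] [[296.61134861 299.244363  ]
 [288.52210585 345.19812096]]
```

View pics/a.png

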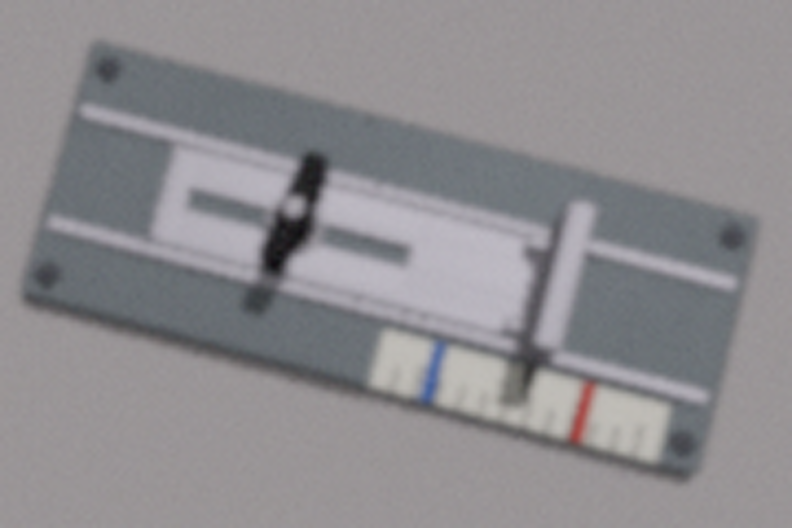

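View pics/b.png

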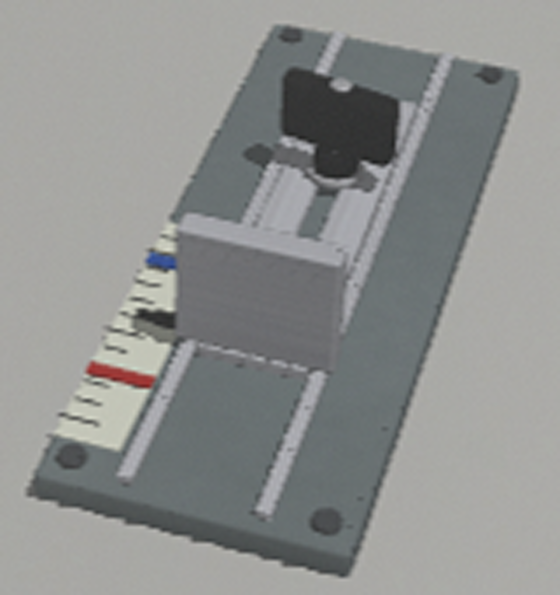

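The crops show the red line at about a(582,412), the fence top strip centre near a(567,275), b(265,236), the knob cap at a(295,206), b(341,85), and the jig screws.

```bash
cat >> h.py <<'E'
def A(p): return (np.array(p)+.5)/4.4-.5+[235,170]
def B(p): return (np.array(p)+.5)/3.5-.5+[260,240]
E
python3 - <<'E'
from h import *
S=np.load("s0.npy",allow_pickle=True).item(); T,D=S["top"],S["side"]
t=lambda p,z:cast(T,A(p),z)
d=lambda p,z:cast(D,B(p),z)
tl,tr,bl,br=[t(p,.014) for p in((108,70),(732,237),(47,276),(683,443))]
ang=lambda v:np.arctan2(v[1],v[0])
print("y axis yaw",ang(tl-tr)-np.pi/2,ang(bl-br)-np.pi/2,"x",ang(tl-bl),ang(tr-br))
stl,str_,sbl,sbr=[d(p,.014) for p in((490,75),(326,521),(290,35),(71,457))]
print("side",ang(stl-str_)-np.pi/2,ang(sbl-sbr)-np.pi/2,ang(stl-sbl),ang(str_-sbr))
print(tl,stl,tr,str_,bl,sbl,br,sbr)
yaw=np.mean([ang(tl-tr),ang(bl-br)])-np.pi/2
c=(tl+tr+bl+br)/4
Rz=np.array([[np.cos(yaw),-np.sin(yaw)],[np.sin(yaw),np.cos(yaw)]])
j=lambda p:Rz.T@(p-c)[:2]
red=np.array([.5097,-.118,.015])
for n,p in dict(c=c,red=red,fence=t((567,275),.075),fenceS=d((265,236),.075),knob=t((295,206),.067),knobS=d((341,85),.067),
 w1=t((314,158),.065),w2=t((272,268),.065),w1s=d((397,101),.065),w2s=d((287,73),.065)).items(): print(n,p.round(4),j(p).round(4))
print(yaw)
E
```

```text
y axis yaw -0.23312499610212378 -0.22761806372245874 x -0.23764459200878138 -0.22509676408731003
side -0.2337558622979159 -0.2329406351193799 -0.2402794357697246 -0.22771141402025016
[0.65771502 0.0954862  0.014     ] [0.65680455 0.09669039 0.014     ] [ 0.59124928 -0.18443779  0.014     ] [ 0.59026685 -0.18275225  0.014     ] [0.56393672 0.11820134 0.014     ] [0.56323004 0.11961735 0.014     ] [ 0.49874218 -0.16325578  0.014     ] [ 0.49664096 -0.16105627  0.014     ]
c [ 0.5779 -0.0335  0.014 ] [0. 0.]
red [ 0.5097 -0.118   0.015 ] [-0.0471 -0.0978]
fence [ 0.5616 -0.1035  0.075 ] [ 0.0001 -0.0719]
fenceS [ 0.562  -0.1021  0.075 ] [ 0.0002 -0.0704]
knob [0.5884 0.0097 0.067 ] [0.0004 0.0445]
knobS [0.5876 0.0076 0.067 ] [0.     0.0422]
w1 [0.6096 0.0024 0.065 ] [0.0226 0.0422]
w2 [0.5623 0.0185 0.065 ] [-0.0271  0.047 ]
w1s [0.6109 0.0015 0.065 ] [0.0241 0.0416]
w2s [0.5648 0.0166 0.065 ] [-0.0242  0.0458]
-0.23037152991229126
```

```bash
cat >> h.py <<'E'
from scipy.spatial.transform import Rotation as Ro
def to(p,yaw):  # tool-frame shift and turn to TCP p, x-axis yaw, pointing down
    s=r.read_state(); R=Ro.from_rotvec(s["tool_rot"]); G=Ro.from_euler("z",yaw)*Ro.from_euler("x",np.pi)
    print("pos",s["position"].round(4),"q",s["joint_positions"].round(2),"d_tool",R.inv().apply(np.array(p)-s["position"]).round(4),"rot",(R.inv()*G).as_rotvec().round(3))
E
python3 - <<'E'
from h import *
S=np.load("s0.npy",allow_pickle=True).item(); T,D=S["top"],S["side"]
# drum front: closest point of two rays
def ray(s,uv): a=cast(s,uv,0.);b=cast(s,uv,.5); return a,(b-a)/np.linalg.norm(b-a)
for u,v in(((378,148),(478,270)),((222,146),(445,190))):
    a,e=ray(T,u);b,f=ray(D,v); k=np.linalg.lstsq(np.c_[e,-f],b-a,rcond=None)[0]; print(a+k[0]*e,b+k[1]*f)
to([.5618,-.1028,.30],-.232+np.pi)
E
```

```text
[ 0.69550962 -0.11717841  0.14669444] [ 0.72818683 -0.11728043  0.15834337]
[0.7018559  0.15398535 0.11022501] [0.72095223 0.15439154 0.11694299]
pos [ 0.1485 -0.6581  0.303 ] q [-1.5   0.29  1.58  0.    1.28 -0.15] d_tool [ 0.5253 -0.4508  0.0038] rot [-0.000e+00 -2.000e-03 -2.688e+00]
```

advance([
  {"sx": 0.035, "sy": -0.03},
  {"sx": 0.035, "sy": -0.03},
  {"sx": 0.035, "sy": -0.03},
  {"sx": 0.035, "sy": -0.03},
  {"sx": 0.035, "sy": -0.03},
  {"sx": 0.035, "sy": -0.03},
  {"sx": 0.035, "sy": -0.03},
  {"sx": 0.035, "sy": -0.03},
  {"sx": 0.035, "sy": -0.03},
  {"sx": 0.035, "sy": -0.03},
  {"sx": 0.035, "sy": -0.03},
  {"sx": 0.035, "sy": -0.03},
  {"sx": 0.035, "sy": -0.03},
  {"sx": 0.035, "sy": -0.03},
  {"sx": 0.035, "sy": -0.03},
  {},
], jaw=0.085)

```text
time: 1.8
position: [0.5636, -0.0998, 0.3038]
tool_rot: [-3.12, -0.357, -0.001]
contact_force: [-0.5, -1.2, -0.5]
width: 0.085
finger_force: 0.0
```

advance([
  {"drz": -0.15},
  {"drz": -0.15},
  {"drz": -0.15},
  {"drz": -0.15},
  {"drz": -0.15},
  {"drz": -0.15},
  {"drz": -0.15},
  {"drz": -0.15},
  {"drz": -0.15},
  {"drz": -0.15},
  {"drz": -0.15},
  {"drz": -0.15},
  {"drz": -0.15},
  {"drz": -0.15},
  {"drz": -0.15},
  {"drz": -0.15},
  {"drz": -0.15},
  {"drz": -0.138},
  {},
])

```text
time: 3.7
position: [0.5612, -0.1046, 0.3037]
tool_rot: [-0.365, -3.12, 0.0]
contact_force: [0.1, -0.5, 1.4]
width: 0.085
finger_force: 0.0
```

```bash
python3 -c "
from h import *
to([.5618,-.1028,.112],-.232+np.pi)"
```

```text
pos [ 0.5612 -0.1046  0.3037] q [-0.36  0.06  1.84 -0.    1.25 -1.7 ] d_tool [-0.0002  0.0019  0.1917] rot [-0.    -0.001 -0.001]
```

advance([
  {"sy": 0.002, "sz": 0.04},
  {"sz": 0.04},
  {"sz": 0.04},
  {"sz": 0.035},
  {"sz": 0.022},
  {"sz": 0.014},
  {},
])

```text
time: 4.4
position: [0.5608, -0.1019, 0.1108]
tool_rot: [-0.366, -3.116, -0.002]
contact_force: [-0.1, 0.1, 1.1]
width: 0.085
finger_force: 0.0
```

advance([
  {},
  {},
  {},
  {},
  {},
  {},
], jaw=0.0, squeeze=30)

```text
time: 5.0
position: [0.5624, -0.1021, 0.1137]
tool_rot: [0.364, 3.12, -0.0]
contact_force: [-1.0, -0.5, 3.2]
width: 0.0118
finger_force: 33.3
```

```bash
python3 - <<'E'
from h import *
to([.5618,-.1028,.112],-.232+np.pi)
s=imaging.snapshot("side");b=cv2.resize(s["img"][240:410,260:420],None,fx=3.5,fy=3.5,interpolation=cv2.INTER_CUBIC)
cv2.imwrite("pics/c.png",b[:,:,::-1])
E
```

```text
pos [ 0.5624 -0.1021  0.1137] q [-0.36  0.29  1.95 -0.    0.89 -1.7 ] d_tool [ 0.0005 -0.0008  0.0017] rot [-0.     0.001 -0.   ]
```

View pics/c.png

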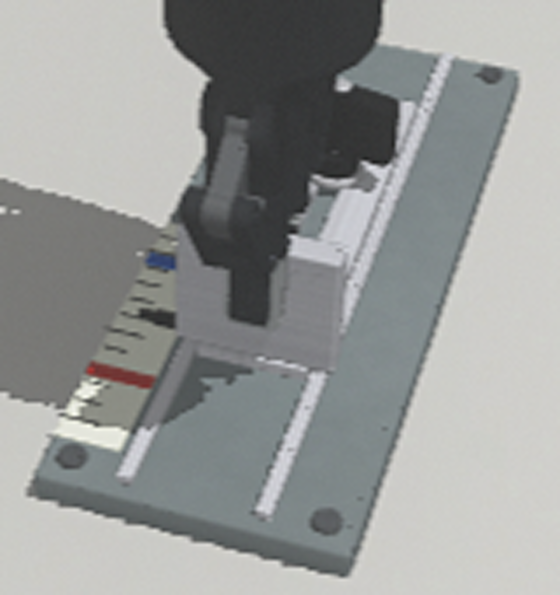

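advance([
  {"sy": -0.004},
  {"sy": -0.006},
  {"sy": -0.006},
  {"sy": -0.006},
  {"sy": -0.005},
  {},
  {},
  {},
])

```text
time: 5.85
position: [0.5561, -0.1289, 0.1137]
tool_rot: [0.364, 3.12, -0.001]
contact_force: [-2.4, 0.7, 4.9]
width: 0.0114
finger_force: 33.7
```

```bash
python3 - <<'E'
from h import *
to([.5624,-.1021,.112],-.232+np.pi)
S={n:imaging.snapshot(n) for n in("top","side")}; np.save("s1.npy",S,allow_pickle=True)
b=cv2.resize(S["side"]["img"][290:370,270:370],None,fx=7,fy=7,interpolation=cv2.INTER_CUBIC)
cv2.imwrite("pics/d.png",b[:,:,::-1])
E
```

```text
pos [ 0.5561 -0.1289  0.1137] q [-0.41  0.29  1.95 -0.    0.89 -1.74] d_tool [0.     0.0276 0.0016] rot [-0.001  0.     0.   ]
```

View pics/d.png

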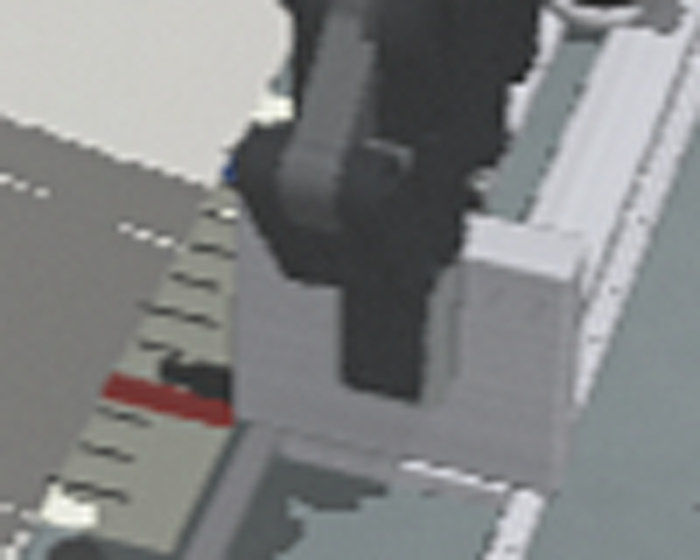

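```bash
python3 - <<'E'
from h import *
S=np.load("s1.npy",allow_pickle=True).item(); D=S["side"]
yaw=-.232; c=np.array([.5779,-.0335,0])
P=lambda p:(np.array(p)+.5)/7-.5+[270,290]
def j(p): return (Ro.from_euler("z",-yaw).apply(p-c)*1e3).round(1)
for n,p,z in(("red",(168,399),.015),("redR",(228,412),.015),("frontbotR",(548,488),.014),("frontbotR",(548,488),.02),("frontbotL",(240,420),.014),("fronttopR",(576,282),.075),("backtopR",(585,238),.075),("topmid right part",(525,252),.075),("ptr",(200,377),.015),("ptr",(200,377),.02),("ptr",(200,377),.025),("ptrtip",(163,368),.02)):
    print(n,z,j(cast(D,P(p),z)))
s=r.read_state()["position"]; print("tcp",j(s))
f=c+Ro.from_euler("z",yaw).apply([[.032,-.0978-.006,.075],[.032,-.0978+.006,.075],[-.032,-.0978-.006,.014],[.032,-.0978-.006,.014]])
print("goal px",(proj(D,f)-[270,290]+.5)*7-.5)
E
```

```text
red 0.015 [-47.6 -97.6  15. ]
redR 0.015 [-35.6 -97.3  15. ]
frontbotR 0.014 [ 27.1 -95.9  14. ]
frontbotR 0.02 [  28.4 -101.8   20. ]
frontbotL 0.014 [-33.1 -97.6  14. ]
fronttopR 0.075 [  32.  -105.5   75. ]
backtopR 0.075 [ 30.5 -93.8  75. ]
topmid right part 0.075 [  21.4 -100.9   75. ]
ptr 0.015 [-43.9 -90.   15. ]
ptr 0.02 [-42.1 -95.   20. ]
ptr 0.025 [ -40.3 -100.    25. ]
ptrtip 0.02 [-49.6 -94.9  20. ]
tcp [  0.7 -97.9 113.7]
goal px [[578.44368538 275.64230204]
 [596.0891642  232.76921265]
 [234.83412691 443.3896773 ]
 [562.24152642 523.36130189]]
```

```bash
python3 - <<'E'
from h import *
yaw=-.232; c=np.array([.5779,-.0335,0])
def prof(s,x,y,z,f):
    X,Y=np.meshgrid(x,y); p=c+Ro.from_euler("z",yaw).apply(np.c_[X.ravel(),Y.ravel(),0*X.ravel()+z])
    uv=proj(s,p).astype(np.float32).reshape(*X.shape,2)
    return cv2.remap(f(s["img"].astype(np.float32)),uv[...,0],uv[...,1],cv2.INTER_LINEAR).mean(1)
red=lambda i:i[...,0]-i[...,1:].mean(-1)
gray=lambda i:i.mean(-1)
for fn in("s0","s1"):
  S=np.load(fn+".npy",allow_pickle=True).item()
  for n in S:
    y=np.arange(-.112,-.083,.0005); p=prof(S[n],np.linspace(-.054,-.042,13),y,.0147,red); p=np.clip(p-np.median(p)-8,0,None); print(fn,n,"red",(p*y).sum()/p.sum(),p.max())
    y0=-.071 if fn=="s0" else -.099; y=y0+np.arange(-.014,.0141,.001)
    x=np.linspace(-.024,.026,20) if fn=="s0" else np.linspace(.017,.028,8)
    print(np.c_[y*1e3,prof(S[n],x,y,.075,gray)].round(0).astype(int).tolist())
E
```

```text
s0 top red -0.09825123854879679 70.1879
[[-85, 122], [-84, 122], [-83, 122], [-82, 122], [-81, 122], [-80, 122], [-79, 126], [-78, 133], [-77, 144], [-76, 155], [-75, 165], [-74, 173], [-73, 178], [-72, 180], [-71, 180], [-70, 179], [-69, 176], [-68, 170], [-67, 159], [-66, 144], [-65, 126], [-64, 109], [-63, 99], [-62, 98], [-61, 105], [-60, 114], [-59, 126], [-58, 136], [-57, 145]]
s0 side red -0.09736935120062269 85.97446
[[-85, 111], [-84, 111], [-83, 111], [-82, 110], [-81, 109], [-80, 111], [-79, 121], [-78, 140], [-77, 158], [-76, 166], [-75, 166], [-74, 165], [-73, 164], [-72, 165], [-71, 164], [-70, 164], [-69, 163], [-68, 162], [-67, 154], [-66, 141], [-65, 137], [-64, 139], [-63, 141], [-62, 141], [-61, 140], [-60, 140], [-59, 140], [-58, 141], [-57, 141]]
s1 top red nan 0.0
[[-113, 69], [-112, 69], [-111, 70], [-110, 70], [-109, 70], [-108, 70], [-107, 70], [-106, 70], [-105, 70], [-104, 71], [-103, 71], [-102, 71], [-101, 72], [-100, 72], [-99, 72], [-98, 72], [-97, 72], [-96, 72], [-95, 71], [-94, 70], [-93, 71], [-92, 73], [-91, 73], [-90, 73], [-89, 73], [-88, 72], [-87, 72], [-86, 72], [-85, 72]]
s1 side red -0.09774538068066312 51.858227
[[-113, 131], [-112, 131], [-111, 133], [-110, 133], [-109, 132], [-108, 131], [-107, 137], [-106, 155], [-105, 181], [-104, 199], [-103, 204], [-102, 203], [-101, 201], [-100, 201], [-99, 201], [-98, 200], [-97, 200], [-96, 199], [-95, 197], [-94, 185], [-93, 177], [-92, 182], [-91, 183], [-90, 184], [-89, 183], [-88, 183], [-87, 182], [-86, 184], [-85, 187]]<stdin>:12: RuntimeWarning: invalid value encountered in scalar divide
```

advance([
  {"sy": 0.001},
  {},
  {},
])

```text
time: 6.25
position: [0.5562, -0.1284, 0.1137]
tool_rot: [0.363, 3.12, -0.002]
contact_force: [-2.5, -1.7, 6.0]
width: 0.0118
finger_force: 33.7
```

advance([
  {},
  {},
  {},
  {},
  {"sz": -0.03},
  {"sz": -0.045},
  {"sz": -0.045},
  {"sz": -0.045},
  {},
], jaw=0.085)

```text
time: 7.15
position: [0.5592, -0.1284, 0.2867]
tool_rot: [0.361, 3.106, -0.007]
contact_force: [0.2, -0.3, 1.8]
width: 0.085
finger_force: 0.0
```

```bash
python3 - <<'E'
from h import *
to([.588,.0085,.25],-.232-.09+np.pi)
E
```

```text
pos [ 0.5592 -0.1284  0.2867] q [-0.4   0.07  1.85 -0.    1.2  -1.74] d_tool [0.0039 0.14   0.0362] rot [-0.002  0.015  0.091]
```

advance([
  {"sx": 0.001, "sy": 0.035},
  {"sx": 0.001, "sy": 0.035},
  {"sx": 0.001, "sy": 0.035},
  {"sx": 0.001, "sy": 0.035, "sz": 0.02},
  {"sz": 0.015, "drz": 0.09},
  {},
  {},
])

```text
time: 7.85
position: [0.5841, 0.0098, 0.2422]
tool_rot: [-0.5, -3.1, 0.0]
contact_force: [-0.1, 0.0, 0.4]
width: 0.0848
finger_force: 0.0
```

```bash
python3 - <<'E'
from h import *
to([.588,.0085,.108],-.232-.09+np.pi)
S={n:imaging.snapshot(n) for n in("top","side")}; np.save("s2.npy",S,allow_pickle=True)
a=cv2.resize(S["top"]["img"][170:290,235:415],None,fx=3,fy=3,interpolation=cv2.INTER_CUBIC)
b=cv2.resize(S["side"]["img"][260:400,260:380],None,fx=540/180*140/140,fy=3,interpolation=cv2.INTER_CUBIC)
o=np.zeros((790,540,3),np.uint8);o[:360,:540]=a
o2=np.zeros((420,540+360,3),np.uint8);o2[:360,:540]=a;o2[:420,540:]=b
cv2.imwrite("pics/e.png",cv2.resize(o2,(800,373))[:,:,::-1])
E
```

```text
pos [0.5841 0.0098 0.2422] q [-0.16  0.15  1.86 -0.    1.14 -1.41] d_tool [-4.300e-03  1.000e-04  1.342e-01] rot [-0.    -0.002  0.002]
```

View pics/e.png

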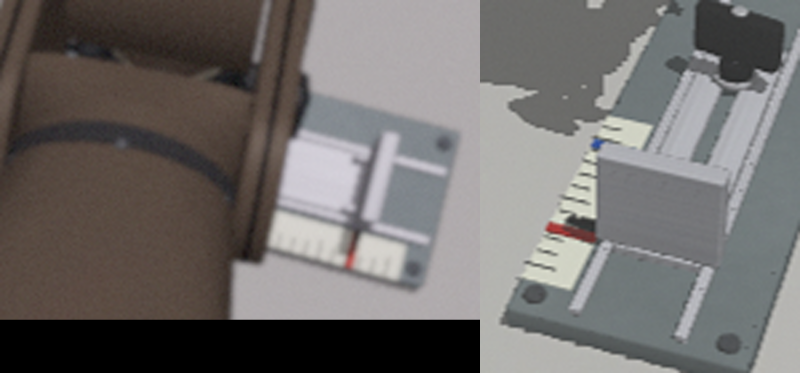

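Both views show the stop clear of the gripper with its pointer next to the red line (top view about (350,245), side about (575,225)). I'll quantify the residual.

```bash
python3 - <<'E'
from h import *
yaw=-.232; c=np.array([.5779,-.0335,0])
def prof(s,x,y,z,f):
    X,Y=np.meshgrid(x,y); p=c+Ro.from_euler("z",yaw).apply(np.c_[X.ravel(),Y.ravel(),0*X.ravel()+z])
    uv=proj(s,p).astype(np.float32).reshape(*X.shape,2)
    return cv2.remap(f(s["img"].astype(np.float32)),uv[...,0],uv[...,1],cv2.INTER_LINEAR).mean(1)
red=lambda i:i[...,0]-i[...,1:].mean(-1)
gray=lambda i:i.mean(-1)
S=np.load("s2.npy",allow_pickle=True).item()
for n in S:
    y=np.arange(-.109,-.085,.0005); p=prof(S[n],np.linspace(-.056,-.050,7),y,.0147,red); p=np.clip(p-np.median(p)-8,0,None); print(n,"red",(p*y).sum()/p.sum(),p.max())
    y=-.099+np.arange(-.012,.0131,.001)
    for x in((-.024,-.01),(-.01,.01),(.01,.026)): print(x,np.c_[y*1e3,prof(S[n],np.linspace(*x,15),y,.075,gray)].round(0).astype(int)[:,1].tolist())
    for x in(-.046,-.044,-.042,-.04): print("ptr",x,prof(S[n],[x],y,.02,gray).round(0).astype(int).tolist())
E
```

```text
top red -0.09824655409525067 66.95173
(-0.024, -0.01) [133, 133, 133, 133, 134, 138, 146, 158, 171, 182, 191, 196, 200, 201, 201, 200, 194, 184, 167, 146, 125, 109, 101, 102, 110, 120]
(-0.01, 0.01) [135, 135, 135, 135, 136, 140, 148, 160, 173, 185, 194, 199, 202, 203, 203, 200, 194, 183, 167, 147, 126, 109, 101, 102, 110, 121]
(0.01, 0.026) [157, 157, 158, 157, 157, 158, 163, 171, 181, 191, 197, 202, 204, 204, 203, 200, 193, 182, 167, 147, 127, 115, 113, 122, 134, 146]
ptr -0.046 [209, 209, 209, 209, 209, 209, 208, 205, 198, 188, 171, 149, 122, 93, 85, 86, 97, 111, 120, 128, 134, 140, 149, 160, 172, 186]
ptr -0.044 [210, 209, 209, 209, 209, 210, 209, 204, 198, 186, 170, 145, 119, 97, 82, 90, 100, 113, 123, 129, 135, 141, 149, 162, 176, 188]
ptr -0.042 [210, 210, 211, 210, 210, 210, 209, 205, 200, 187, 170, 146, 117, 96, 80, 86, 100, 112, 124, 131, 137, 144, 152, 165, 179, 191]
ptr -0.04 [210, 210, 210, 210, 210, 210, 208, 205, 199, 189, 169, 145, 116, 91, 83, 82, 99, 114, 123, 131, 135, 140, 151, 162, 176, 189]
side red -0.097628329181421 88.09201
(-0.024, -0.01) [120, 120, 119, 118
[... 213 characters left out ...]
70, 166, 169, 174, 174, 173, 174, 175, 174]
(0.01, 0.026) [118, 118, 117, 116, 118, 127, 147, 168, 178, 178, 176, 176, 176, 176, 175, 175, 174, 164, 150, 144, 144, 146, 146, 145, 144, 146]
ptr -0.046 [199, 195, 202, 206, 173, 110, 79, 82, 79, 73, 74, 79, 85, 78, 66, 57, 55, 59, 79, 118, 154, 185, 210, 210, 207, 206]
ptr -0.044 [205, 206, 207, 196, 176, 130, 77, 69, 71, 72, 74, 84, 93, 78, 60, 55, 54, 59, 63, 85, 111, 147, 195, 211, 208, 207]
ptr -0.042 [206, 207, 207, 204, 164, 116, 86, 69, 70, 72, 73, 72, 66, 59, 56, 56, 54, 53, 56, 63, 105, 154, 186, 209, 208, 205]
ptr -0.04 [205, 207, 207, 198, 166, 112, 80, 73, 71, 72, 72, 70, 66, 59, 55, 54, 54, 53, 56, 69, 100, 155, 200, 207, 210, 210]
```

advance([
  {"sx": -0.004, "sz": 0.04},
  {"sz": 0.04},
  {"sz": 0.03},
  {"sz": 0.016},
  {"sz": 0.008},
  {},
])

```text
time: 8.55
position: [0.5885, 0.0082, 0.1091]
tool_rot: [0.504, 3.101, 0.0]
contact_force: [1.0, 0.3, -0.1]
width: 0.0848
finger_force: 0.0
```

advance([
  {},
  {},
  {},
  {},
  {},
  {},
], jaw=0.0, squeeze=40)

```text
time: 9.15
position: [0.5887, 0.0105, 0.1098]
tool_rot: [0.506, 3.1, 0.007]
contact_force: [1.3, 8.0, 2.4]
width: 0.0114
finger_force: 42.7
```

```bash
python3 - <<'E'
from h import *
to([.588,.0085,.108],-.232-.09+np.pi); s=r.read_state(); print(s["moment"])
E
```

```text
pos [0.5887 0.0105 0.1098] q [-0.16  0.33  1.91  0.01  0.9  -1.41] d_tool [ 0.0001 -0.0021  0.0018] rot [ 0.005  0.    -0.002]
[ 1.10178879 -0.10641214 -0.04410665]
```

advance([
  {"sy": 0.0025},
  {"drz": 0.08},
  {"drz": 0.12},
  {"drz": 0.12},
  {"drz": 0.12},
  {"drz": 0.12},
  {"drz": 0.12},
  {"drz": 0.12},
  {"drz": 0.12},
  {"drz": 0.12},
  {"drz": 0.06},
  {},
  {},
])

```text
time: 10.45
position: [0.5889, 0.011, 0.1098]
tool_rot: [-2.05, -2.38, 0.001]
contact_force: [-1.9, 0.8, 4.1]
width: 0.0115
finger_force: 43.1
```

```bash
python3 - <<'E'
from h import *
to([.588,.0105,.108],-.232-1.3+np.pi); s=r.read_state(); print(s["moment"])
E
```

```text
pos [0.5889 0.011  0.1098] q [-0.15  0.33  1.91 -0.    0.9  -0.3 ] d_tool [-0.0003 -0.001   0.0018] rot [-0.001 -0.     0.11 ]
[ 0.10415077  0.50385792 -0.09767847]
```

advance([
  {"drz": 0.04},
  {"drz": 0.04},
  {"drz": 0.03},
  {"drz": 0.02},
  {"drz": 0.02},
  {"drz": 0.02},
  {},
  {},
])

```text
time: 11.25
position: [0.5889, 0.0111, 0.1098]
tool_rot: [2.236, 2.206, -0.004]
contact_force: [-2.3, 2.2, 5.5]
width: 0.0114
finger_force: 53.5
```

```bash
python3 - <<'E'
from h import *
to([.588,.0105,.108],-.232-1.3+np.pi); s=r.read_state(); print(s["moment"])
E
```

```text
pos [0.5889 0.0111 0.1098] q [-0.15  0.33  1.91 -0.    0.9  -0.14] d_tool [-0.0006 -0.0009  0.0018] rot [-0.001  0.002 -0.052]
[0.36585948 0.48801848 1.22702044]
```

advance([
  {},
  {},
  {},
  {},
  {"sz": -0.02},
  {"sz": -0.045},
  {"sz": -0.045},
  {"sz": -0.045},
  {"sz": -0.03},
  {},
], jaw=0.085)

```text
time: 12.25
position: [0.5913, 0.0106, 0.3008]
tool_rot: [2.238, 2.191, 0.011]
contact_force: [0.3, -0.2, 0.5]
width: 0.085
finger_force: 0.0
```

```bash
python3 - <<'E'
from h import *
to([.588,.0105,.108],-.232-1.3+np.pi); print(r.read_state()["contact_force"])
S={n:imaging.snapshot(n) for n in("top","side")}; np.save("s3.npy",S,allow_pickle=True)
a=cv2.resize(S["top"]["img"][170:290,235:415],None,fx=3,fy=3,interpolation=cv2.INTER_CUBIC)
b=cv2.resize(S["side"]["img"][240:400,260:420],None,fx=3,fy=3,interpolation=cv2.INTER_CUBIC)
o2=np.zeros((480,1020,3),np.uint8);o2[:360,:540]=a;o2[:,540:]=b
cv2.imwrite("pics/f.png",cv2.resize(o2,(800,376))[:,:,::-1])
E
```

```text
pos [0.5913 0.0106 0.3008] q [-0.15  0.1   1.8   0.    1.23 -0.13] d_tool [ 1.000e-04 -5.600e-03  1.927e-01] rot [ 0.012  0.002 -0.06 ]
[ 0.29332818 -0.23963413  0.52022826]
```

View pics/f.png

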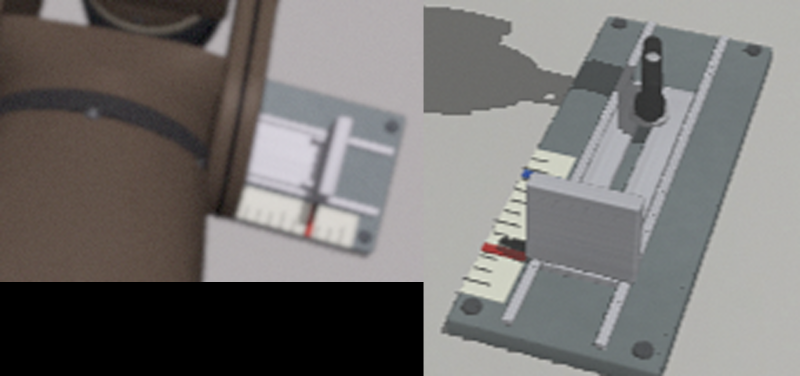

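The wing now lies nearly along the jig's y axis (side view about (652,75)). The pointer is still at the red line, and the gripper is clear of everything.

```bash
python3 -c "
from station import r, imaging, job
print(job.close_job())"
```

```text
the job is handed in; nothing more can be done
None
```

I slid the stop to the red mark (within about 1–2 mm by the cameras), turned the clamp knob clockwise until it hit its end stop, released and cleared it, and handed the job in at about 12 s.

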